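# Lengthen the extending pan rest by one hole

## Robot

A 6-joint arm with a two-finger parallel gripper is mounted at the origin on a cart in front of the work surface, level with it; the furniture and walls round the work are solid. World frame = base frame: x ahead of the robot, y to its left, z up, the work surface at z = 0. Lengths are in mm, angles in rad, forces in N, time in s.
With the tool pointing down it reaches from about 325 to 900 mm from the base axis. Payload 6.1 kg.
Tool frame: the origin (TCP) lies at the very end of the fingers, on their centre line; the grasp point (between the pads) lies 19 mm behind it; z points along the fingers, y is the direction in which the jaws open and shut (so a half turn about z gives the same grasp; the last joint's range is limited). The gripper opens to 85 mm and grips with 20 to 120 N. Pads are 22 mm wide; open, the fingers measure 114 mm over their backs; the gripper's body (76 mm by 85 mm) begins 54 mm behind the grasp point. The pads swing forward as they close: fully open they stand 13 mm farther back than shut.
Start: joints at [-1.47, 0.22, 1.526, -0, 1.395, -0.126], TCP at [140.531, -608.988, 231.3] pointing down, gripper open.
Joint ranges: [-2.98, 2.98], [-0.91, 2.08], [0.09, 2.57], [-1.24, 4.39], [0.2, 2.65], [-2.68, 2.68]. Speed limits (rad/s): [2.57, 2.57, 3.01, 3.14, 3.14, 3.14].

## Interface

Orientations are given as a unit quaternion [x, y, z, w].
In Python, from rig import bot, eoat, optics, job gives the robot as it stands. The module is installed in compiled form; this text tells all that it offers. Calls block until the motion is done:
- bot.move_pose(position, orientation): joint-space move of the TCP to a pose.
- bot.move_l(position, speed=150, orientation=None, f_stop=None): straight line of the TCP; orientation=None keeps the orientation; speed is the mean speed in mm/s. With f_stop (N) it stops when the force on the tool has changed by that much, and returns True; else False.
- bot.move_j(angles): joint-space move.
- eoat.command_gripper(opening): opening from 0.0 (shut) to 1.0 (fully open); the grip force is fixed at half the most; returns when the fingers have stopped.
- bot.sleep(seconds).
- bot.solve_ik(position, orientation): joint angles nearest the present ones, or None.
- bot.get_state(): the state.
- optics.grab_frame(name): name is "side" or "top"; returns a dict with "pixels" (480x640x3 uint8, blue, green, red), "K" (3x3 intrinsics, pixels), "xyz" and "attitude" of the camera in the world. Camera axes: x right, y down, z forward; pixel columns grow to the right and rows downward; lengths in mm; the calibration is good to about 2 mm. A picture is of the moment at which its call begins. There is no depth.
A pose or a line that the arm cannot do raises bot.IKError and nothing moves.
- job.close_job(): hands the job in, once; it reports no verdict.
The state is a dict: "t": time; "joint_pos": joint angles; "qd": joint speeds; "joint_efforts": joint torques, N m; "tcp_pos": TCP position; "eef_rot": TCP orientation; "contact_force": force on the tool from outside, world axes, zero at the start; "wrist_torque": the same for the moment, N m; "gripper_width": opening from 0.0 (shut) to 1.0 (fully open).
Only numpy, scipy, OpenCV 4.12 (cv2) and the standard library are available. Lean on these libraries where they do the work, as an engineer would, in place of code of your own. Each camera call takes 0.05 s, during which the arm holds its last target.

## Task

The extending pan rest is too short for the big pan: squeeze in the two spring buttons on the sides of its tube until they are flush, draw the tube's sleeve with the near crossbar out to the next pair of holes and no further, and leave it with both buttons snapped out there, so that it is locked. Do it by feel and gently: never force the sleeve against buttons that stand out, and leave the other things on the worktop alone.

Things in the scene. Friction and masses are not known exactly. Their poses are not given: they have to be found in the camera images.
- trivet: Fixed half of an extending pan rest, fastened down: a steel inner tube that ends in the far wooden crossbar. Origin on the worktop, right under the two buttons. x runs along the tube to the far crossbar (middle at +130 mm), y across it, z up. Tube axis at z = 42 mm. Crossbars 22 mm thick, 130 mm long across the tube, top at z = 66 mm, each on two round legs
- sleeve: Moving half: aluminium outer tube, 30 mm wide (y), 26 mm high (z = 29 to 55 mm), with the near wooden crossbar (middle 44 mm on the -x side). Origin on the tube axis, midway between its first pair of holes (where the buttons are at the start); axes as the pan rest. It slides along -x of the pan rest to lengthen it, with about 2.5 N friction, and cannot turn
- grip_zone (a point): On the tube axis, at the sleeve's first pair of holes; it moves with the sleeve. The sleeve's flat upright sides are clear from 18 mm on the -x side (a collar 5 mm proud all round, against which a finger may push) to 105 mm on the +x side. The next pair of holes, dark 13.5 mm spots, is on the +x side, 38 to 62 mm from here (varies, not measured; the click tells)
- button_l_tip (a point): Outermost point of the steel spring button on the +y side of the pan rest. Distance from the tube axis: 21 mm snapped out in a hole (6 mm proud of the sleeve), 15 mm flush, 14 mm or less hidden under the sleeve's wall
- button_r_tip (a point): The same for the opposite button, on the -y side (42 mm over both tips when they are out)
- button_l: The +y button, round-headed, 12 mm wide, origin 6 mm inward of its tip. It sits in the inner tube and moves only in and out (y). Spring: 0.9 N at first, 2.1 N flush. Out, it locks the sleeve (about 1 mm play). With both flush, a pull of 6 to 14 N draws the sleeve's wall over them; then they need no more pressing
- button_r: The -y button, the same. When the next holes come over them both buttons snap out by themselves and lock. A hole's rim pushing at one button with more than 8 N damages it: keep the pull along the tube under 16 N. Pinching both with 10 to 30 N presses them flush; then the pads rest on the sleeve
- garlic: Bystander: a white garlic bulb, 53 mm, standing loose on the worktop; origin at its underside's centre; leave it where it is
- egg_timer: Bystander: a domed kitchen timer, 66 mm wide, 59 mm high, standing loose on the worktop; origin at its underside's centre; leave it where it is
- salt_shaker: Bystander: a glass salt shaker with a metal cap, 44 mm wide, 90 mm high, standing loose on the worktop; origin at its underside's centre; leave it where it is
- espresso_cup: Bystander: a small striped cup with a handle, 65x88 mm, 50 mm high, standing loose on the worktop; origin at its underside's centre; leave it where it is
- teaspoon: Bystander: a metal teaspoon, 132 mm long, lying flat, standing loose on the worktop; origin at its underside's centre; leave it where it is
- tomato_b: Bystander: a small tomato, 34 mm, standing loose on the worktop; origin at its underside's centre; leave it where it is

How it is judged:
By the outcome, as a careful person would: the job done as asked, in the order asked, and still so for the second after the job is handed in, with the robot touching nothing.
It also fails if it takes over 32 s, if anything falls off the work surface, if the arm or the gripper's body presses on something with over 40 N, if the wrist force passes 120 N, or if a joint passes its speed limit or range.

## Working session

There is one attempt and no reset: what is moved stays moved. The work goes in short steps, each a Python script; the robot and the scene stay as the last script left them, time stands still between calls to the robot, and variables do not carry over. Pictures are saved under pics/ and viewed, and the job is handed in when it is done.

```bash
mkdir -p pics
python3 - <<'E'
from rig import bot,eoat,optics,job
import cv2,numpy as np
for n in("side","top"):
    f=optics.grab_frame(n); cv2.imwrite(f"pics/{n}0.png",f["pixels"]); print(n,f["K"],f["xyz"],f["attitude"])
s=bot.get_state()
for k,v in s.items(): print(k,np.round(v,3))
E
```

```text
side [[454.51473872   0.         326.12453976]
 [  0.         454.51473872 246.50926819]
 [  0.           0.           1.        ]] [ 361.29027418 -491.32280552  613.19861792] [ 0.89194438 -0.17138924  0.08672099 -0.40931702]
top [[565.61890466   0.         317.87144617]
 [  0.         565.61890466 240.45896326]
 [  0.           0.           1.        ]] [461.2247565   93.87792057 962.02053548] [-0.70017181  0.70784543 -0.06886957  0.06301803]
t 0.1
joint_pos [-1.47   0.221  1.528  0.     1.395 -0.126]
qd [-0.001 -0.002 -0.001  0.003  0.001  0.   ]
joint_efforts [ 2.0000e-03 -4.9824e+01 -3.9055e+01 -0.0000e+00  6.0000e-03  0.0000e+00]
tcp_pos [ 140.48  -608.435  230.302]
eef_rot [ 0.994  0.113  0.    -0.001]
contact_force [ 0.457  0.194 -0.479]
wrist_torque [-0.049  0.026  0.014]
gripper_width 1.002
```

View pics/side0.png

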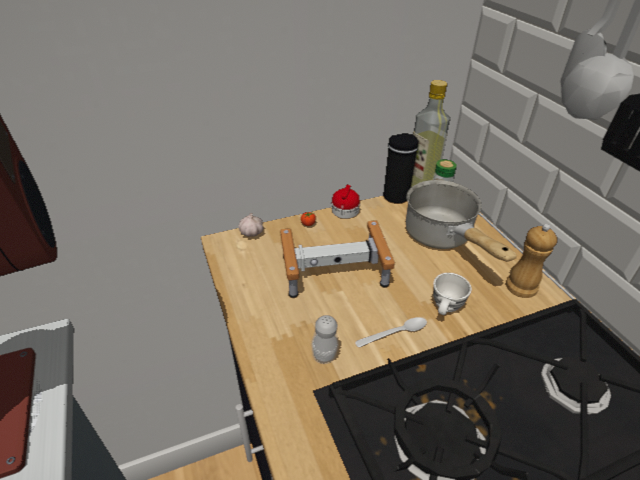

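View pics/top0.png

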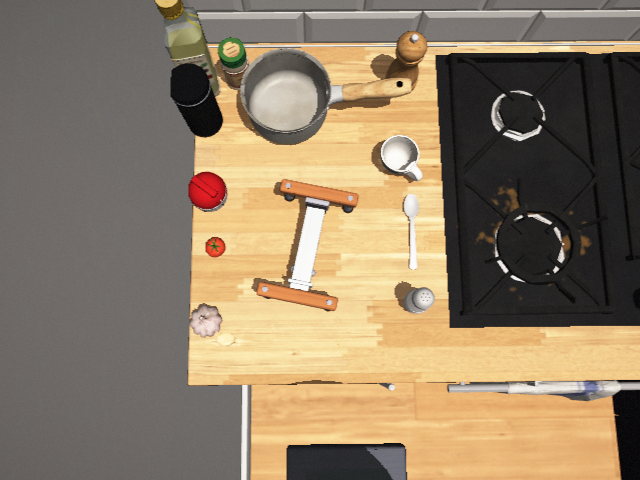

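Run:
```python
import cv2,numpy as np
a=cv2.imread("pics/side0.png")[210:310,265:405]; b=cv2.imread("pics/top0.png")[165:325,240:380]
cv2.imwrite("pics/z_side.png",cv2.resize(a,None,fx=5.5,fy=5.5,interpolation=cv2.INTER_CUBIC))
cv2.imwrite("pics/z_top.png",cv2.resize(b,None,fx=3.7,fy=3.7,interpolation=cv2.INTER_CUBIC))
```

```text
(no output)
```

View pics/z_side.png

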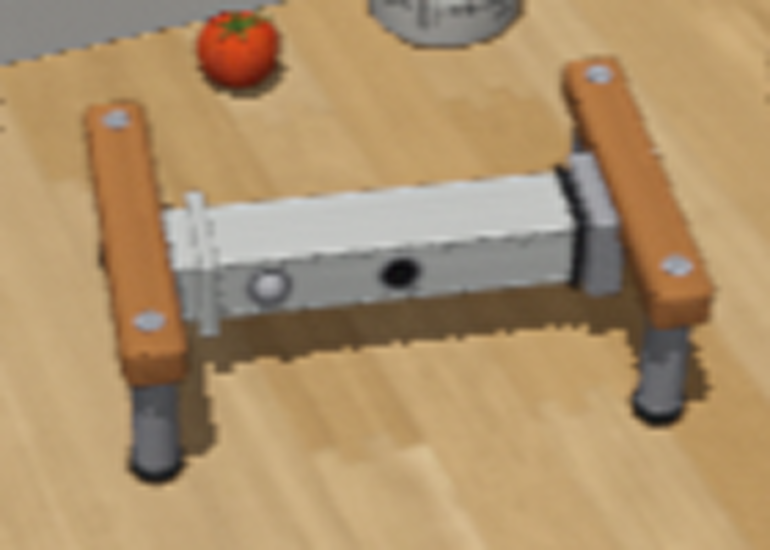

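View pics/z_top.png

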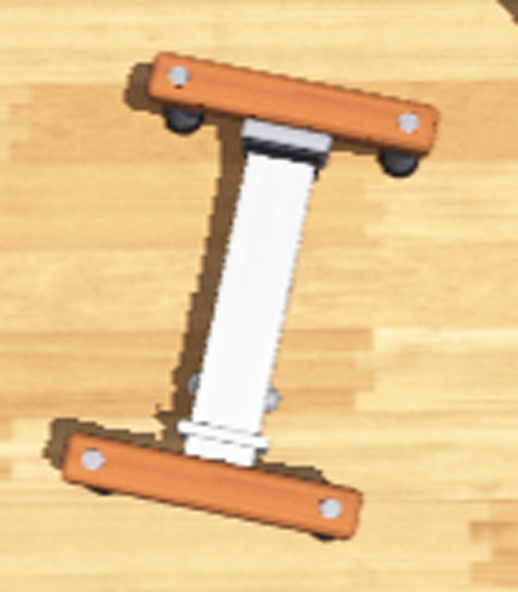

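```bash
cat > h.py <<'E'
import numpy as np,cv2
from scipy.spatial.transform import Rotation as R
CAM={"side":([454.51473872,326.12453976,246.50926819],[ 361.29027418,-491.32280552,613.19861792],[0.89194438,-0.17138924,0.08672099,-0.40931702]),
"top":([565.61890466,317.87144617,240.45896326],[461.2247565,93.87792057,962.02053548],[-0.70017181,0.70784543,-0.06886957,0.06301803])}
def ray(c,px):
    (f,cx,cy),p,q=CAM[c]; d=R.from_quat(q).apply([(px[0]-cx)/f,(px[1]-cy)/f,1]); return np.array(p),d
def onz(c,px,z):
    p,d=ray(c,px); return p+d*(z-p[2])/d[2]
def onplane(c,px,p0,n):
    p,d=ray(c,px); return p+d*(np.dot(np.array(p0)-p,n)/np.dot(d,n))
E
python3 - <<'E'
from h import *
np.set_printoptions(precision=1,suppress=True)
T=lambda x,y:(x/3.7+240-.36,y/3.7+165-.36)
S=lambda x,y:(x/5.5+265-.4,y/5.5+210-.4)
near=[onz("top",T(*p),67) for p in((92,460),(331,509))]
far=[onz("top",T(*p),67) for p in((178,76),(408,122))]
near2=[onz("side",S(*p),67) for p in((116,119),(150,321))]
far2=[onz("side",S(*p),67) for p in((598,74),(678,266))]
bt=[onz("top",T(*p),42) for p in((193,385),(272,398))]
print(near,near2,far,far2,bt)
for n,f in((near,far),(near2,far2)):
    a=np.mean(n,0);b=np.mean(f,0);u=(b-a);L=np.linalg.norm(u);u/=L
    yaw=np.arctan2(u[1],u[0]);v=np.array([-u[1],u[0],0])
    o=a+u*44*L/174
    print("L",L,"yaw",yaw,[np.arctan2(-(q[0]-q[1])[0],(q[0]-q[1])[1]) for q in(n,f)],"origin",o, a)
    for nm,p,d in(("btn",(269,287),18),("hole",(400,273),15)):
        w=onplane("side",S(*p),o-v*d,v); print(nm,w,(w-o)@u)
    print([( (p-o)@u,(p-o)@v) for p in bt])
E
```

```text
[array([553. , 170.9,  67. ]), array([531. ,  68.9,  67. ])] [array([553.8, 167.2,  67. ]), array([531.6,  65.5,  67. ])] [array([723.1, 133.8,  67. ]), array([701.1,  32.3,  67. ])] [array([722.9, 129.7,  67. ]), array([701. ,  27.8,  67. ])] [array([588.4, 128.5,  42. ]), array([582.2,  93.6,  42. ])]
L 174.02400145038277 yaw -0.2133786601817142 [np.float64(-0.2128033069192458), np.float64(-0.2136935256510992)] origin [585.  110.6  67. ] [542.  119.9  67. ]
btn [582.4  92.7  41.6] 1.2024582707944231
hole [627.8  85.9  38.8] 47.02572451189142
[(np.float64(-0.5018673650478851), np.float64(18.249593074446068)), (np.float64(0.8653813101514678), np.float64(-17.207036206326443))]
L 173.41941300719876 yaw -0.21883246677407497 [np.float64(-0.21509312221435425), np.float64(-0.2115358116931467)] origin [585.5 106.9  67. ] [542.7 116.4  67. ]
btn [581.1  89.4  44.9] -0.46752589688184154
hole [626.2  82.4  42.3] 45.02866532780641
[(np.float64(-1.8645460794513227), np.float64(21.745586004856797)), (np.float64(-0.30394509803000136), np.float64(-13.703059293246708))]
```

```bash
cat >> h.py <<'E'
yaw=-0.2135
u=np.array([np.cos(yaw),np.sin(yaw),0]); v=np.array([-u[1],u[0],0])
O=np.array([585.2,109.0,0])
Q=[np.cos(yaw/2),np.sin(yaw/2),0,0]
def st(bot,l=""):
    s=bot.get_state(); f=np.array(s["contact_force"]); p=np.array(s["tcp_pos"])-O
    print(l,"t%.2f"%s["t"],"F uvz",np.round([f@u,f@v,f[2]],2),"P uvz",np.round([p@u,p@v,p[2]],2),"w%.3f"%s["gripper_width"],"M",np.round(s["wrist_torque"],2)); return s
E
python3 - <<'E'
from h import *
from rig import bot,eoat,optics,job
p=O+[0,0,170]
print(np.round(bot.solve_ik(p,Q),2), np.round(bot.solve_ik(O+[0,0,17],Q),2))
bot.move_pose(p,Q); st(bot,"hover")
bot.move_l(O+[0,0,17],150,f_stop=12); st(bot,"down")
for n in("side","top"):
    f=optics.grab_frame(n)["pixels"]; cv2.imwrite(f"pics/{n}1.png",cv2.resize(f[160:330,230:430],None,fx=3,fy=3,interpolation=cv2.INTER_CUBIC))
E
```

```text
[ 0.05  0.2   1.67 -0.    1.27  1.84] [ 0.05  0.39  1.75 -0.    1.    1.84]
hover t3.08 F uvz [0.11 0.67 0.16] P uvz [  0.36  -0.68 170.07] w1.002 M [0.   0.03 0.  ]
down t4.24 F uvz [0.67 0.5  0.34] P uvz [ 1.    0.26 18.16] w1.000 M [-0.01 -0.02 -0.01]
```

View pics/side1.png

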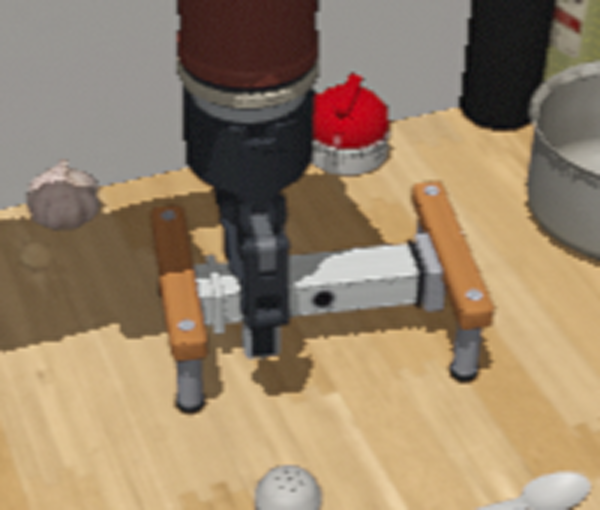

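View pics/top1.png

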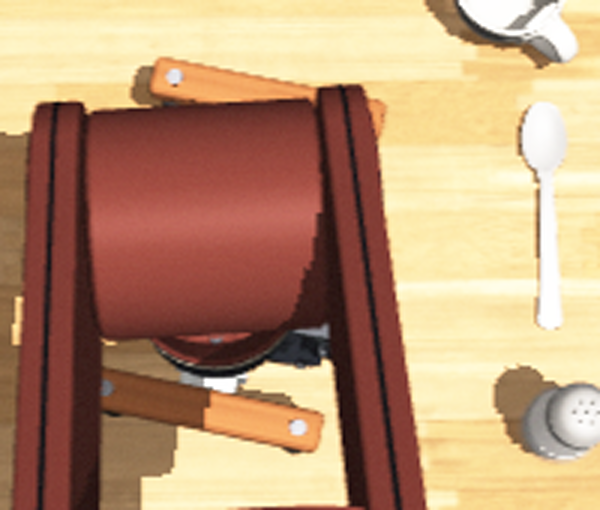

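The side view shows the jaws straddling the tube at the button, about (265,290) in the crop, with the next hole at (322,298). The fingers clear both crossbars. I'll close in steps and watch the lateral force.

Run:
```python
from h import *
from rig import bot,eoat,optics,job
for w in(.52,.46,.42,.38):
    eoat.command_gripper(w); s=st(bot,w)
    f=np.array(s["contact_force"])
    if abs(f@v)>4: print("lateral");break
```

```text
0.52 t4.83 F uvz [-0.59  0.    0.68] P uvz [ 0.06  0.09 17.1 ] w0.520 M [ 0.02 -0.04 -0.01]
0.46 t5.05 F uvz [0.3  0.92 1.02] P uvz [ 0.12  0.12 17.16] w0.462 M [ 0.13 -0.04 -0.02]
0.42 t5.27 F uvz [0.18 0.19 2.02] P uvz [ 0.14  0.05 17.19] w0.424 M [ 0.08  0.04 -0.01]
0.38 t5.48 F uvz [-0.45  0.57  2.64] P uvz [ 0.16  0.1  17.18] w0.381 M [ 0.18 -0.04 -0.  ]
```

Run:
```python
from h import *
from rig import bot,eoat,optics,job
for w in(.36,.35,.34,):
    eoat.command_gripper(w); s=st(bot,w)
    f=np.array(s["contact_force"])
    if abs(f@v)>5: print("lateral");break
f=optics.grab_frame("side")["pixels"]; cv2.imwrite("pics/side2.png",cv2.resize(f[210:310,265:405],None,fx=5.5,fy=5.5,interpolation=cv2.INTER_CUBIC))
```

```text
0.36 t5.70 F uvz [-0.67  5.07  3.11] P uvz [ 0.2   0.9  17.32] w0.366 M [ 0.76 -0.1  -0.02]
lateral
```

Run:
```python
from h import *
from rig import bot,eoat,optics,job
bot.move_l(O+v*1.4+[0,0,17],20); st(bot,"shift")
for w in(.36,.353,.345):
    eoat.command_gripper(w); s=st(bot,w)
    f=np.array(s["contact_force"])
    if abs(f@v)>6: print("lateral");break
```

```text
shift t6.00 F uvz [0.92 0.58 3.21] P uvz [ 0.15  1.11 17.03] w0.360 M [ 0.05 -0.09  0.01]
0.36 t6.22 F uvz [0.62 0.03 2.96] P uvz [ 0.1   1.17 16.98] w0.359 M [-0.02 -0.05  0.02]
0.353 t6.43 F uvz [ 0.5  -1.01  3.61] P uvz [ 0.13  1.31 17.01] w0.354 M [-0.02 -0.08  0.  ]
0.345 t6.65 F uvz [0.82 0.04 2.19] P uvz [ 0.13  1.37 17.08] w0.350 M [-0.05 -0.16 -0.08]
```

Run:
```python
from h import *
from rig import bot,eoat,optics,job
eoat.command_gripper(.335); st(bot,.335)
for d in(1.5,3,4.5,6,7.5):
    r=bot.move_l(O+v*1.4-u*d+[0,0,17],6,f_stop=14.5); st(bot,(d,r))
    if r: break
```

```text
0.335 t6.87 F uvz [0.32 0.48 3.66] P uvz [ 0.1   1.35 17.11] w0.351 M [-0.03 -0.08 -0.01]
(1.5, False) t7.27 F uvz [ 4.57 -0.91  0.32] P uvz [-0.63  1.38 17.15] w0.347 M [-0.21 -0.57 -0.03]
(3, False) t7.67 F uvz [ 5.79  0.17 -0.17] P uvz [-2.17  1.37 17.12] w0.340 M [-0.18 -0.6  -0.04]
(4.5, False) t8.07 F uvz [4.78 0.16 1.02] P uvz [-3.74  1.36 17.13] w0.344 M [-0.22 -0.64 -0.03]
(6, False) t8.47 F uvz [ 6.06  0.03 -1.11] P uvz [-4.91  1.4  17.15] w0.345 M [-0.19 -0.75  0.03]
(7.5, False) t8.87 F uvz [ 4.34 -0.98  0.81] P uvz [-6.82  1.39 17.13] w0.344 M [-0.15 -0.64 -0.01]
```

Run:
```python
from h import *
from rig import bot,eoat,optics,job
f=optics.grab_frame("side")["pixels"]; cv2.imwrite("pics/side3.png",cv2.resize(f[210:310,265:405],None,fx=5.5,fy=5.5,interpolation=cv2.INTER_CUBIC)); st(bot)
```

```text
t8.92 F uvz [ 4.46 -0.34  0.23] P uvz [-6.82  1.39 17.12] w0.349 M [-0.11 -0.64 -0.06]
```

View pics/side3.png

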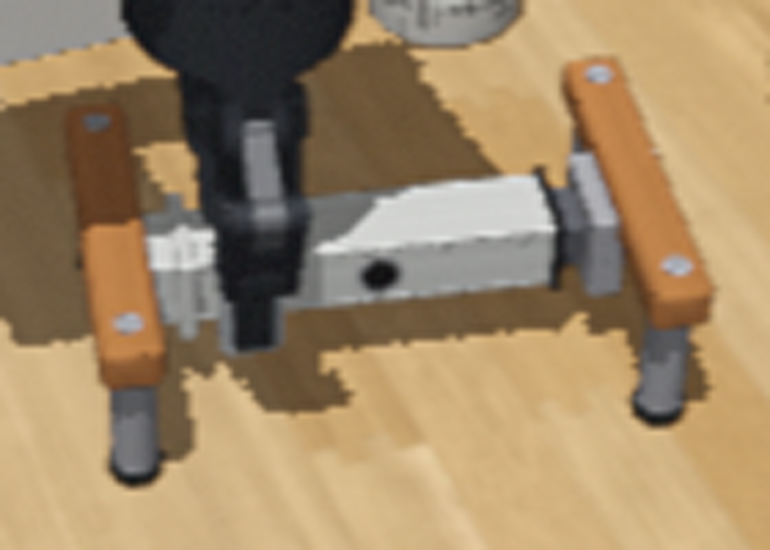

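The sleeve moved about 7 mm with the pads: the near screw went from (150,321) to (128,322) and the next hole from (400,273) to (379,274). The buttons are now under the wall. I'll pull on, slowing down and stopping on force near the next holes.

Run:
```python
from h import *
from rig import bot,eoat,optics,job
for d,sp in((20,14),(34,14),(39,5),(44,5),(49,5),(54,5),(59,5),(63,5)):
    r=bot.move_l(O+v*1.4-u*d+[0,0,17],sp,f_stop=7 if d>20 else 9); s=st(bot,(d,r))
    if r or np.array(s["contact_force"])@u>10: break
f=optics.grab_frame("side")["pixels"]; cv2.imwrite("pics/side4.png",cv2.resize(f[210:310,265:405],None,fx=5.5,fy=5.5,interpolation=cv2.INTER_CUBIC)); st(bot)
```

```text
(20, False) t9.96 F uvz [ 4.2  -1.32  2.37] P uvz [-19.79   1.41  17.12] w0.348 M [-0.23 -0.64 -0.04]
(34, False) t11.11 F uvz [ 3.52 -1.48  3.54] P uvz [-34.     1.43  17.11] w0.345 M [-0.28 -0.52 -0.1 ]
(39, False) t12.26 F uvz [ 2.79 -1.89  6.29] P uvz [-39.19   1.42  17.1 ] w0.345 M [-0.2  -0.48 -0.06]
(44, True) t12.88 F uvz [-4.92 -1.41  8.96] P uvz [-43.64   1.41  17.07] w0.345 M [ 0.06  0.31 -0.05]
 t12.93 F uvz [-5.14 -1.07  8.04] P uvz [-43.66   1.4   17.09] w0.350 M [ 0.07  0.32 -0.03]
```

View pics/side4.png

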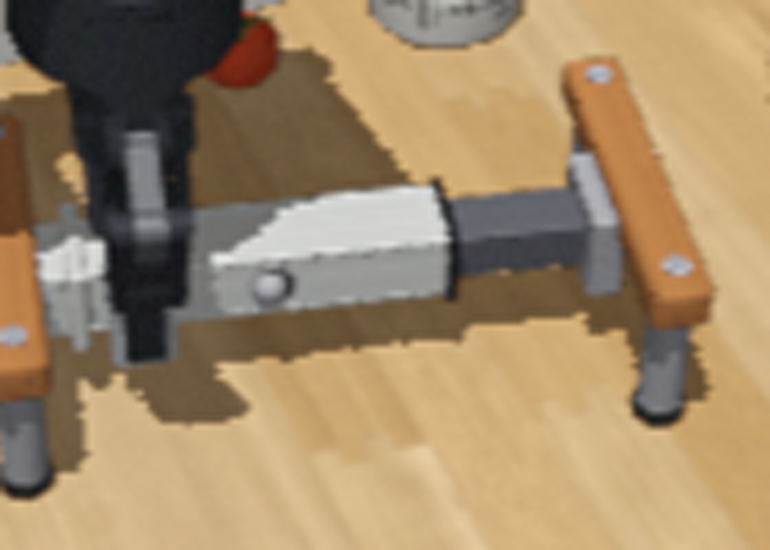

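The near button now stands out in the second hole at (270,285), and the force flipped as it snapped in. I'll release and retreat straight up.

Run:
```python
from h import *
from rig import bot,eoat,optics,job
eoat.command_gripper(.45); st(bot,"rel")
eoat.command_gripper(.9); s=st(bot,"open")
p=np.array(s["tcp_pos"]); bot.move_l([p[0],p[1],190],120,f_stop=15); st(bot,"up")
bot.move_pose([430,-230,300],Q); st(bot,"away")
for n,sl in(("side",np.s_[210:310,240:380]),("top",np.s_[165:325,230:370])):
    f=optics.grab_frame(n)["pixels"]; cv2.imwrite(f"pics/{n}5f.png",f); cv2.imwrite(f"pics/{n}5.png",cv2.resize(f[sl],None,fx=5.5 if n=="side" else 3.7,fy=5.5 if n=="side" else 3.7,interpolation=cv2.INTER_CUBIC))
```

```text
rel t13.19 F uvz [0.02 0.26 0.16] P uvz [-41.98   1.32  17.11] w0.453 M [-0.02 -0.05  0.01]
open t13.65 F uvz [-0.61 -0.6  -0.11] P uvz [-40.45   1.49  18.23] w0.904 M [-0.04 -0.02 -0.04]
up t15.23 F uvz [-0.02  0.01 -0.51] P uvz [-41.01   1.3  188.97] w0.900 M [-0.03 -0.01  0.03]
away t16.67 F uvz [ 0.75  0.46 -0.8 ] P uvz [ -79.75 -363.41  299.52] w0.901 M [-0.01 -0.01  0.02]
```

View pics/side5.png

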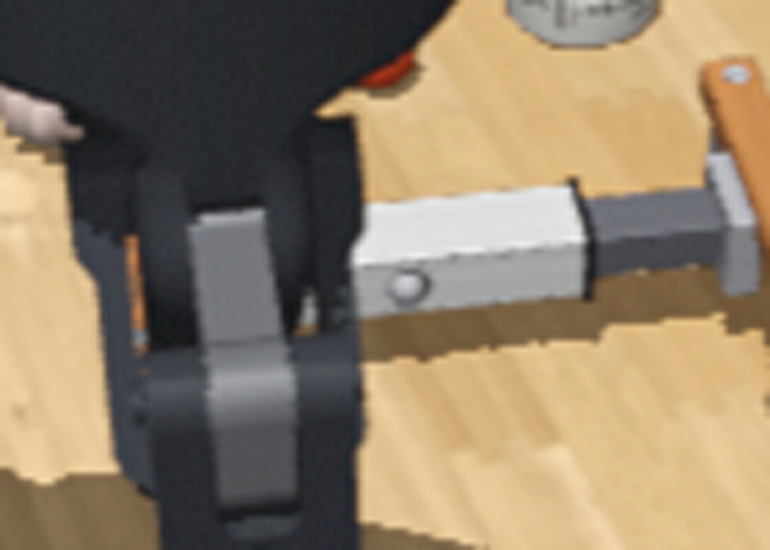

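View pics/top5.png

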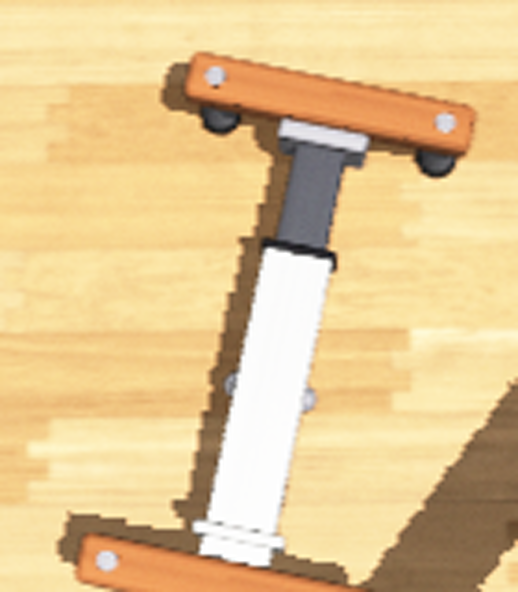

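View pics/top5f.png

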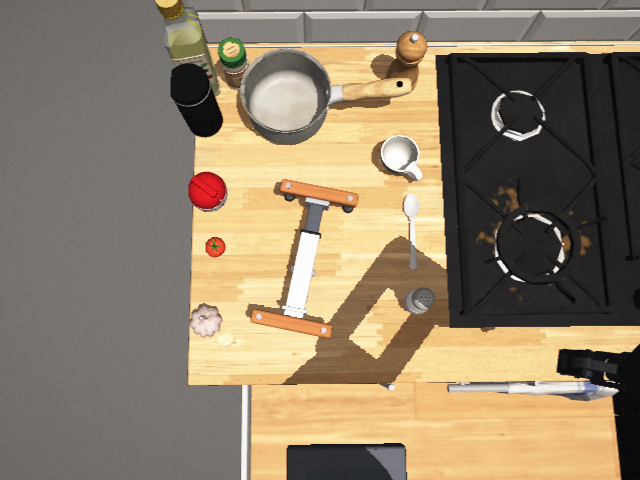

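Both buttons stand proud in the top crop, at (232,385) and (307,398), and the near one is centred in its hole in the side view at (408,285). The other things are where they were, and the arm touches nothing.

Run:
```python
from rig import job
job.close_job()
```

```text
the job is handed in; nothing more can be done
```

The pan rest is extended by about 45 mm and both buttons are out in the next pair of holes. I handed the job in at about 17 s of the 32 s.

- **Pinch:** I closed the jaws over both buttons in steps. One pad touched first, with about 5 N sideways, so I shifted the gripper 1.4 mm and closed until both buttons were flush.
- **Pull:** I drew the sleeve out slowly. Every pull I read was between 3 and 6 N, but I only sampled at the end of each short move. The first moves were set to stop on a 14.5 N change and didn't. The task said 6 to 14 N to start the sleeve, so I checked with a picture that it had moved with the pads and not slipped.
- **Snap:** The force stop triggered near 44 mm of travel, with the force jumping from +2.8 N to −5 N as the buttons snapped in. I then released and lifted away, and the force went back to about zero.
- **Last checks:** The top view shows both buttons proud of the sleeve, and the side view shows the near one centred in the second hole. In the top view the other things look unmoved. I didn't tug the sleeve to test the lock, so as not to load the buttons.
- **Camera disagreement:** The two cameras differed by about 3.6 mm across the tube, so I used their average and corrected it by feel.

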